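# Put the shelf ornaments back in their own places

## Task

After dusting, the four ornaments were put back on each other's places; move them one at a time, using the empty cork mat for parking, until the red camera stands on the green book, the gold picture frame on the white marble block, the bronze lantern on the black round slate and the glass jar on the blue tile, each upright in the middle of its place. Set each down gently, tip nothing over and leave the candle where it is. At the end the cork mat is empty again and everything is let go.

Things in the scene. Friction and masses are not known exactly. Their poses are not given: they have to be found in the camera images.
- camera: Red camera, black hump and lens, 0.24-0.42 kg. Origin: centre of footprint, underside; z up, lens to own -x. Body 36 mm thick (x -10 to +26 mm), 100 wide (y), 68 high; hump as thick, 46 wide, up to z = 84. Lens 42 across, out to x = -26, z = 7 to 49. Grip across the thickness at x = +8, y = 0, z = 50 to 84 (flat both sides). Belongs on the book; may face any way.
- frame: Gold standing picture frame, 0.19-0.34 kg. Origin: centre of underside; z up. Upright panel 18 mm thick (own x, -9 to +9 mm), 84 wide (y), top at z = 110, on a foot 56 x 84 x 10 mm; picture on the -x face. Grip the top of the panel across its thickness. Belongs on the marble block; may face any way.
- lantern: Brown bronze lantern, round, 130 mm high, 0.22-0.39 kg. Origin: centre of underside; z up its axis. Foot 76 mm across, glass 60, shoulder 70 at z = 78 to 83 mm, narrowing to a plain round chimney 40 across from z = 94 to 130 mm: grip the chimney. Belongs on the slate.
- jar: Round clear glass jar of coloured marbles with a yellow lid, 58 mm across, 100 mm high, 0.22 to 0.39 kg. Origin at the centre of the underside; z up its axis. The lid (z = 78 to 100 mm) is as wide as the jar. Grip it across the lid. Belongs on the blue tile.
- book: Fixed. Origin at the centre of its underside, on the board (z = 0); z up. Green hardcover book lying flat, 140 (own x) x 114 (y) x 24 mm thick, pages showing on the edges. The camera's place; the lantern or jar stands on it at the start.
- marble: Fixed. Origin at the centre of its underside, on the board (z = 0); z up. Square white marble block 120 x 120 x 24 mm. The picture frame's place; the lantern or jar stands on it at the start.
- slate: Fixed. Origin at the centre of its underside, on the board (z = 0); z up. Round black slate coaster, 124 mm across, 10 mm thick. The lantern's place; the camera or frame stands on it at the start.
- tile: Fixed. Origin at the centre of its underside, on the board (z = 0); z up. Square blue tile 120 x 120 x 10 mm. The jar's place; the camera or frame stands on it at the start.
- cork: Fixed. Origin at the centre of its underside, on the board (z = 0); z up. Round light-brown cork mat, 120 mm across, 6 mm thick, empty at the start: the free spot for parking an ornament meanwhile.
- candle: Bystander: cream candle 48 mm across on a white ceramic dish 72 mm across, 57 mm high to the top of the wax, loose, standing among the places. Origin at the centre of its underside. Leave it where it is.

How it is judged:
By the outcome, as a careful person would: the job done as asked, in the order asked, and still so for the second after the job is handed in, with the robot touching nothing.
It also fails if it takes over 144 s, if anything falls off the work surface, if the arm or the gripper's body presses on something with over 40 N, if the wrist force passes 120 N, or if a joint passes its speed limit or range.

## Robot

A 7-joint arm with a two-finger parallel gripper is mounted at the origin on the work surface. World frame = base frame: x ahead of the robot, y to its left, z up, the work surface at z = 0. Lengths are in m, angles in rad, forces in N, time in s.
With the tool pointing down it reaches from about 0.35 to 0.9 m from the base axis. Payload 8.1 kg.
Tool frame: the origin (TCP) lies between the finger pads; the fingertips stand 11 mm ahead of it and the grasp point (between the pads) lies 8 mm behind it; z points along the fingers, y is the line along which they close (so a half turn about z gives the same grasp; the last joint's range is limited). The gripper opens to 92 mm and grips with 3 to 60 N. Pads are 19 mm wide; open, the fingers measure 130 mm over their backs; the gripper's body (75 mm by 190 mm) begins 47 mm behind the grasp point.
Start: joints at [1.002, 0.434, 0.025, 1.573, -0.012, 1.134, -0.075], TCP at [0.281, -0.558, 0.238] pointing down, gripper open.
Joint ranges: [-2.62, 2.62], [-0.44, 2.09], [-1.27, 1.32], [0.08, 2.57], [-1.32, 4.46], [0.12, 2], [-2.74, 2.74]. Speed limits (rad/s): [2.22, 2.22, 3.01, 3.01, 3.14, 3.14, 3.14].

## Interface

Orientations are given as a rotation vector (axis times angle).
In Python, from cell import observe, get_image, camera_params, sign_off gives the robot as it stands.
- The arm moves only by the shell command python3 -m pendant 'ROWS' [FORCE]. ROWS is JSON, one flat list of numbers, 7 for each row, row after row: the shift along the tool's x, y, z in m, then the turn, a rotation vector about the tool's x, y, z in rad, then the finger opening in m, from 0 to 0.0918. In form: [dx, dy, dz, rx, ry, rz, jaw, dx, dy, dz, rx, ry, rz, jaw, ...]. A call has 1 to 10 rows; each row shifts and turns the commanded pose from where the row before left it, along the tool's axes as they then stand; what a row does not reach is not made up. A row lasts 1/8 s, in which the tool goes at most 62.5 mm and 10.7 degrees, less where a joint would pass 70% of its speed; a pose out of reach is approached as far as the arm can. A call is refused whole if a number of a shift passes 0.0625 or a number of a turn 0.188, either way. A call with a gripper value outside its range is refused whole. The fingers move at their own pace and stop on an object; FORCE is the grip in N (left out, the last holds). Time passes only in rows, so rows that do not move let the fingers close. It gives the time, the measured TCP pose, the force, the opening and the grip force at its end, in the units of the state.
- observe(): the state, without advancing time (a new reading comes with each control period).
- get_image(name): name is "side" or "top"; returns the picture (400x640x3 uint8, red, green, blue); there is no depth.
- camera_params(name): a dict with "intrinsics" (3x3 intrinsics, pixels), "eye" and "rotation" of the camera in the world. Camera axes: x right, y down, z forward; pixel columns grow to the right and rows downward; lengths in m; the calibration is good to about 2 mm. A picture is of the moment at which its call begins. camera_params takes no time and is no camera call.
- sign_off(): hands the job in; it is judged then, once.
The state is a dict: "clock": time; "joints": joint angles; "dq": joint speeds; "joint_efforts": joint torques, N m; "position": TCP position; "ee_rot": TCP orientation; "force": force on the tool from outside, world axes, zero at the start; "ft_torque": the same for the moment, N m; "width": opening from 0.0 (shut) to 1.0 (fully open); "gripper_force": force on a finger pad.
Only numpy, scipy, OpenCV 4.12 (cv2) and the standard library are available. Lean on these libraries where they do the work, as an engineer would, in place of code of your own. Each camera call takes 0.05 s, during which the arm holds its last target. There are 200 camera calls.

## Working session

There is one attempt and no reset: what is moved stays moved. The work goes in short steps, Python scripts to look and compute and a shell command to move; the robot and the scene stay as the last step left them, time stands still between calls to the robot, and variables do not carry over. Pictures are saved under pics/ and viewed, at most 14 in all, crops included, and the job is handed in when it is done.

```bash
ls; mkdir -p pics
python3 - <<'E'
from cell import *
import cv2
for n in("side","top"):
    im=get_image(n); cv2.imwrite(f"pics/{n}0.png",im[:,:,::-1]); p=camera_params(n); print(n,p)
o=observe(); print(o)
E
```

```text
pics
side {'intrinsics': array([[394.99375342,   0.        , 312.78643271],
       [  0.        , 394.99375342, 204.64141859],
       [  0.        ,   0.        ,   1.        ]]), 'eye': array([0.29442628, 0.46189965, 0.70632775]), 'rotation': array([-0.7153381 ,  2.70373832, -0.96656095])}
top {'intrinsics': array([[451.09418575,   0.        , 326.68284766],
       [  0.        , 451.09418575, 196.77456835],
       [  0.        ,   0.        ,   1.        ]]), 'eye': array([ 0.47974727, -0.00144647,  1.058276  ]), 'rotation': array([-2.17475272,  2.165904  , -0.11683377])}
{'clock': 0.1, 'joints': array([ 1.00240117,  0.43515328,  0.02497871,  1.57401397, -0.01157434,
        1.13401261, -0.07512826]), 'dq': array([ 0.00039811, -0.00211518, -0.00232137, -0.00199498,  0.0013062 ,
       -0.00079985,  0.00034803]), 'joint_efforts': array([ 3.22328728e-03, -6.69125962e+01,  9.88239907e-01, -3.15147364e+01,
       -6.04970078e-02,  3.73710296e-02,  5.89397177e-05]), 'position': array([ 0.28044803, -0.55803961,  0.23702049]), 'ee_rot': array([-3.05548535e+00, -7.24619178e-01,  7.58541300e-04]), 'force': array([0.14821112, 0.38765874, 0.45193824]), 'ft_torque': array([-0.00970477, -0.04812124,  0.01354239]), 'gripper_force': 0.0, 'width': 0.9989426621098709}
```

View pics/side0.png

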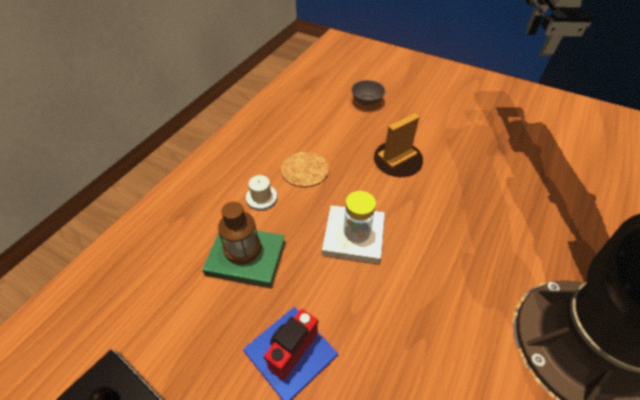

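View pics/top0.png

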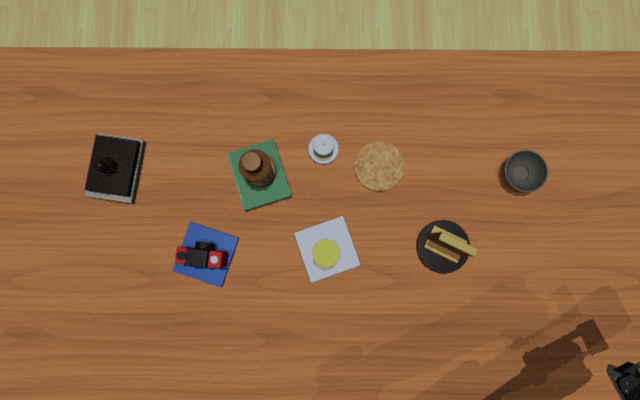

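The side view shows the lantern on the book (240,240), the jar on the marble (360,215), the frame on the slate (400,150), the camera on the tile (290,345) and the candle at (260,190). The top view shows the book at (260,175), tile (206,254), marble (327,249), slate (443,247), cork (379,166) and candle (323,150).

```bash
cat > h.py <<'E'
import numpy as np, cv2
from scipy.spatial.transform import Rotation as R
from cell import *
def cast(n,uv,z):
    p=camera_params(n); uv=np.atleast_2d(np.asarray(uv,float)); K=p["intrinsics"]
    d=np.c_[(uv-[K[0,2],K[1,2]])/K[0,0],np.ones(len(uv))]@R.from_rotvec(p["rotation"]).as_matrix().T
    e=p["eye"]; return (e+d*((z-e[2])/d[:,2])[:,None])[:,:2]
def proj(n,P):
    p=camera_params(n); c=(np.atleast_2d(P)-p["eye"])@R.from_rotvec(p["rotation"]).as_matrix()
    K=p["intrinsics"]; return c[:,:2]/c[:,2:]*K[0,0]+[K[0,2],K[1,2]]
def blob(im,box,lo,hi):
    """largest blob in HSV range inside box (x0,y0,x1,y1); contour in image px"""
    x0,y0,x1,y1=box; h=cv2.cvtColor(im,cv2.COLOR_RGB2HSV)[y0:y1,x0:x1]
    m=cv2.inRange(h,np.array(lo),np.array(hi))
    c=max(cv2.findContours(m,cv2.RETR_EXTERNAL,cv2.CHAIN_APPROX_NONE)[0],key=cv2.contourArea)
    return c[:,0]+[x0,y0]
def rect(xy):
    r=cv2.minAreaRect((np.asarray(xy)*1000).astype(np.float32)); return np.round(r[0],1),np.round(r[1],1),round(r[2],1)
def circ(xy):
    c,r=cv2.minEnclosingCircle((np.asarray(xy)*1000).astype(np.float32)); return np.round(c,1),round(r,1)
E
python3 - <<'E'
from h import *
t=cv2.imread("pics/top0.png")[:,:,::-1]; s=cv2.imread("pics/side0.png")[:,:,::-1]
a=cv2.resize(t[130:290,165:485],None,fx=2.5,fy=2.5,interpolation=cv2.INTER_CUBIC)
cv2.imwrite("pics/c1.png",a[:,:,::-1])
B=dict(book=((225,135,295,215),(60,60,30),(90,255,255),.024,rect),tile=((165,215,245,295),(105,120,60),(130,255,255),.010,rect),
marble=((290,210,365,285),(0,0,120),(180,80,255),.024,rect),cork=((350,135,410,195),(5,40,150),(25,170,255),.006,circ),slate=((410,215,480,280),(0,0,0),(180,255,70),.010,circ))
for k,(b,lo,hi,z,f) in B.items():
    try: print(k,f(cast("top",blob(t,b,lo,hi),z)))
    except Exception as e: print(k,e)
S=dict(book=((195,215,295,290),(60,60,30),(90,255,255),.024,rect),tile=((240,305,340,400),(105,120,60),(130,255,255),.010,rect),
marble=((320,200,390,265),(0,0,120),(180,80,255),.024,rect),slate=((370,135,425,178),(0,0,0),(180,255,50),.010,circ),cork=((275,145,335,190),(5,40,150),(25,170,255),.006,circ))
for k,(b,lo,hi,z,f) in S.items():
    try: print("side",k,f(cast("side",blob(s,b,lo,hi),z)))
    except Exception as e: print(k,e)
print("lid",circ(cast("top",blob(t,(300,220,350,285),(20,100,100),(35,255,255)),.124)),circ(cast("side",blob(s,(335,185,385,225),(20,100,100),(35,255,255)),.124)))
E
```

```text
book (array([638. , 151.8]), array([139.5, 112.7]), 18.1)
tile (array([455. , 272.6]), array([118.2, 117. ]), 72.1)
marble (array([468.4,  -6.3]), array([121.2, 121.5]), 19.6)
cork (array([ 666.6, -130.8]), 99.9)
slate (array([ 474.5, -275.5]), 62.5)
side book (array([638.1, 155.9]), array([135.6, 109.1]), 18.7)
side tile (array([454.6, 275.9]), array([116.5, 117.3]), 72.1)
side marble (array([467.7,  -3.1]), array([120.4, 124.3]), 19.8)
side slate (array([ 445.1, -248.3]), 24.4)
side cork (array([ 664.2, -128.7]), 62.1)
lid (array([460.8,  -3.5]), 28.0) (array([461.4,   3.7]), 36.4)
```

View pics/c1.png

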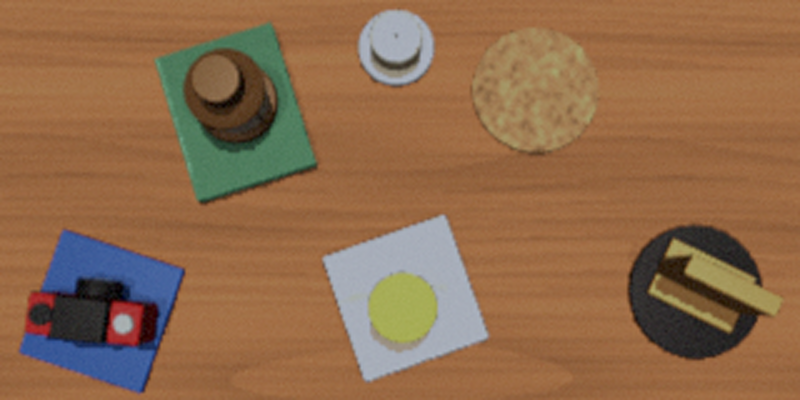

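The crop shows the camera's hump at (80,317), lens towards the image top (+x). The chimney top is at (215,78), the lid at (402,305), and the frame's top strip runs from (687,265) to (778,305). Next I measure the ornaments at their top heights.

Run:
```python
from h import *
t=cv2.imread("pics/top0.png")[:,:,::-1]
h=cv2.cvtColor(t,cv2.COLOR_RGB2HSV)
def tell(n,f):
    try: print(n,f())
    except Exception as e: print(n,e)
tell("hump",lambda:rect(cast("top",blob(t,(182,245,212,272),(0,0,0),(180,255,62)),.094)))
tell("redR",lambda:[x for x in (cast("top",blob(t,(205,245,232,272),(0,150,110),(8,255,255)),.078)*1000).round()[::4]])
m=cv2.inRange(h,(0,150,60),(8,255,255))|cv2.inRange(h,(170,150,60),(180,255,255)); m[:240]=0;m[275:]=0;m[:,:170]=0;m[:,235:]=0
p=np.argwhere(m)[:,::-1]; tell("red",lambda:rect(cast("top",p,.078)))
for v in (120,140,160,175): tell(("frame",v),lambda:rect(cast("top",blob(t,(425,225,482,262),(18,90,v),(35,255,255)),.120)))
for v in (70,85,100,115): tell(("chim",v),lambda:circ(cast("top",blob(t,(238,145,266,174),(0,60,v),(20,255,255)),.154)))
dish=blob(t,(300,130,345,170),(0,0,110),(180,70,255)); tell("dish",lambda:circ(cast("top",dish,.01)))
cor=blob(t,(350,135,410,195),(5,40,170),(25,160,255)); tell("cork",lambda:rect(cast("top",cor,.006)))
z=lambda x0,y0,x1,y1:cv2.resize(t[y0:y1,x0:x1],(260,260),interpolation=cv2.INTER_CUBIC)
cv2.imwrite("pics/c2.png",np.hstack([z(170,225,235,290),z(235,140,287,192),z(425,220,485,280)])[:,:,::-1])
```

```text
hump (array([453.6, 270.2]), array([44.1, 61.2]), 0.2)
redR [array([463., 246.]), array([456., 248.]), array([448., 247.]), array([439., 249.]), array([435., 245.]), array([431., 236.]), array([431., 228.]), array([437., 223.]), array([446., 224.]), array([454., 222.]), array([461., 224.]), array([463., 233.]), array([461., 241.])]
red (array([450.5, 270.3]), array([100.5,  35.9]), 83.4)
('frame', 120) (array([ 487.1, -269.9]), array([102.8,  22.1]), 64.2)
('frame', 140) (array([ 486.9, -269.9]), array([102.6,  20.6]), 63.4)
('frame', 160) (array([ 486.7, -270.3]), array([100. ,  18.7]), 63.5)
('frame', 175) max() iterable argument is empty
('chim', 70) (array([640.5, 144.4]), 31.0)
('chim', 85) (array([640.6, 144.1]), 30.8)
('chim', 100) (array([646.4, 149.2]), 19.1)
('chim', 115) (array([646.8, 149.1]), 18.6)
dish (array([702.9,   2.8]), 36.7)Traceback (most recent call last):
  File "<stdin>", line 14, in <module>
  File "h.py", line 15, in blob
    c=max(cv2.findContours(m,cv2.RETR_EXTERNAL,cv2.CHAIN_APPROX_NONE)[0],key=cv2.contourArea)
ValueError: max() iterable argument is empty
```

Run:
```python
from h import *
t=cv2.imread("pics/top0.png")[:,:,::-1]
a=cv2.resize(t[220:275,420:490],None,fx=11,fy=11,interpolation=cv2.INTER_CUBIC)
b=cast("top",blob(t,(425,225,482,262),(18,90,150),(35,255,255)),.120)*1000
print(b.round()[::3].tolist())
cv2.imwrite("pics/c2.png",a[:600,:,::-1])
c=blob(t,(350,135,410,195),(8,40,130),(25,150,255)); print("cork",rect(cast("top",c,.006)))
```

```text
[[517.0, -229.0], [511.0, -226.0], [507.0, -226.0], [507.0, -233.0], [507.0, -239.0], [507.0, -245.0], [500.0, -245.0], [494.0, -241.0], [490.0, -243.0], [488.0, -249.0], [484.0, -255.0], [480.0, -261.0], [478.0, -267.0], [476.0, -273.0], [472.0, -279.0], [470.0, -286.0], [466.0, -292.0], [464.0, -298.0], [459.0, -304.0], [457.0, -310.0], [462.0, -314.0], [468.0, -317.0], [472.0, -313.0], [474.0, -306.0], [476.0, -300.0], [480.0, -294.0], [486.0, -292.0], [490.0, -286.0], [492.0, -280.0], [496.0, -274.0], [498.0, -268.0], [503.0, -262.0], [505.0, -255.0], [507.0, -249.0], [511.0, -243.0], [513.0, -237.0], [517.0, -231.0]]
cork (array([ 666.6, -130.8]), array([140.5, 142.1]), 89.9)
```

View pics/c2.png

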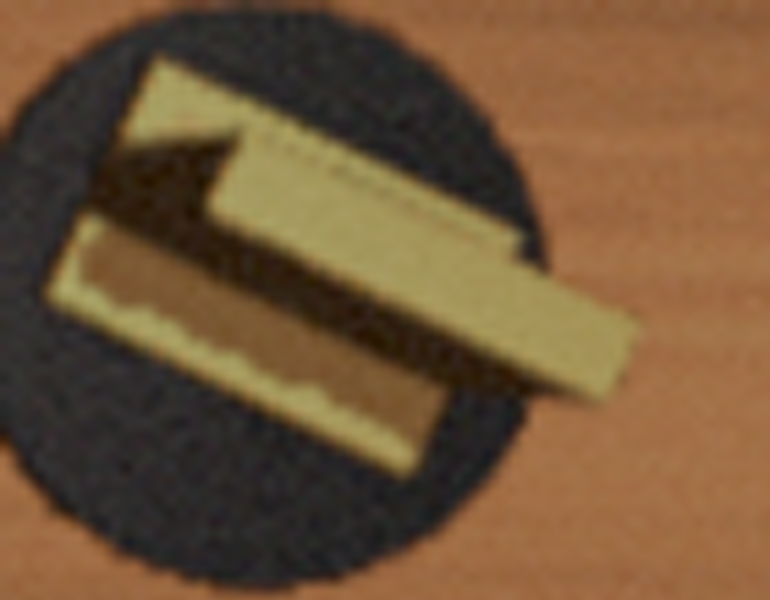

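The crop shows the frame's top face with corners (245,130), (640,328), (602,402), (210,205), and the foot with corners (155,55), (528,238), (410,478), (45,290).

Run:
```python
from h import *
f=lambda q:np.array(q)/11.+[420-.45,220-.45]
A=cast("top",f([(245,130),(640,328),(602,402),(210,205)]),.120)*1000
B=cast("top",f([(155,55),(528,238),(410,478),(45,290)]),.020)*1000
for C in(A,B):
    d=C[0]-C[1]+C[3]-C[2]; print(C.mean(0).round(1),np.degrees(np.arctan2(d[1],d[0])).round(1),np.linalg.norm(C[0]-C[1]).round(1))
s=cv2.imread("pics/side0.png")[:,:,::-1]; t=cv2.imread("pics/top0.png")[:,:,::-1]
hs=cv2.cvtColor(t,cv2.COLOR_RGB2HSV); print("corkHSV",hs[166,379],hs[150,370],"wood",hs[166,345],hs[195,379])
m=cv2.inRange(hs,(8,40,130),(30,150,255));m[:130]=0;m[200:]=0;m[:,:345]=0;m[:,415:]=0
m=cv2.morphologyEx(m,cv2.MORPH_OPEN,np.ones((7,7)));q=np.argwhere(m)[:,::-1]; print(circ(cast("top",q,.006)))
# chimney in side view: top ellipse rough
print("cork proj",proj("top",[.665,-.130,.006]))
o=observe(); print(R.from_rotvec(o["ee_rot"]).as_matrix().round(3))
```

```text
[ 480.4 -277.8] 63.4 82.3
[ 480.6 -278.2] 63.4 85.9
corkHSV [ 16 130 155] [ 19 114 163] wood [ 13 145 164] [ 13 151 145]
(array([ 665. , -130.1]), 84.1)
cork proj [[379.3928074  164.96918329]]
[[ 0.894  0.449 -0.001]
 [ 0.449 -0.894  0.001]
 [-0.    -0.001 -1.   ]]
```

```bash
cat > c.py <<'E'
# usage: c.py x y z yaw(deg of tool x)  -> shift in present tool axes, then turn about tool z
import sys; from h import *
o=observe(); x,y,z,psi=map(float,sys.argv[1:]); M=R.from_rotvec(o["ee_rot"]).as_matrix()
now=np.degrees(np.arctan2(M[1,0],M[0,0])); t=(now-psi+90)%180-90
d=M.T@(np.array([x,y,z])-o["position"])
G=np.array([[np.cos(np.radians(now-t)),np.sin(np.radians(now-t)),0],[np.sin(np.radians(now-t)),-np.cos(np.radians(now-t)),0],[0,0,-1]])
print("pos",o["position"].round(4),"yaw %.1f"%now,"clock",o["clock"],"q7 %.2f"%o["joints"][6],"F",o["force"].round(1),"w %.3f"%o["width"],"g %.1f"%o["gripper_force"])
print("shift",d.round(4),"| after turn, shift",(G.T@(np.array([x,y,z])-o["position"])).round(4),"turn",np.round(np.radians(t),3),"tilt",(M[:2,2]).round(4))
E
python3 c.py .4805 -.278 .180 63.4
```

```text
pos [ 0.2804 -0.558   0.237 ] yaw 26.7 clock 0.1 q7 -0.08 F [0.1 0.4 0.5] w 0.999 g 0.0
shift [ 0.3045 -0.1603  0.0572] | after turn, shift [0.34   0.0535 0.057 ] turn -0.641 tilt [-0.0008  0.0012]
```

```bash
python3 -m pendant '[0,0,0,0,0,-0.16,0.0918,0,0,0,0,0,-0.16,0.0918,0,0,0,0,0,-0.16,0.0918,0,0,0,0,0,-0.16,0.0918,0.0567,0.009,0.0095,0,0,0,0.0918,0.0567,0.009,0.0095,0,0,0,0.0918,0.0567,0.009,0.0095,0,0,0,0.0918,0.0567,0.009,0.0095,0,0,0,0.0918,0.0567,0.009,0.0095,0,0,0,0.0918,0.0567,0.009,0.0095,0,0,0,0.0918]' 25
python3 -m pendant '[0,0,0,0,0,0,0.0918,0,0,0,0,0,0,0.0918]'; python3 c.py .4805 -.278 .097 63.4
```

```text
clock: 1.35
position: [0.4822, -0.277, 0.1803]
ee_rot: [-2.674, -1.649, 0.0]
force: [-0.2, -0.1, 0.8]
width: 0.997
gripper_force: 0.0
clock: 1.6
position: [0.4812, -0.2788, 0.1804]
ee_rot: [-2.673, -1.65, 0.001]
force: [0.5, -0.4, 0.2]
width: 0.999
gripper_force: 0.0
pos [ 0.4812 -0.2788  0.1804] yaw 63.4 clock 1.6 q7 -0.14 F [ 0.5 -0.4  0.2] w 0.999 g 0.0
shift [ 0.0005 -0.0009  0.0834] | after turn, shift [ 0.0004 -0.0009  0.0834] turn -0.0 tilt [-0.001  -0.0001]
```

```bash
python3 -m pendant '[0.0005,-0.001,0.028,0,0,0,0.0918,0,0,0.028,0,0,0,0.0918,0,0,0.0275,0,0,0,0.0918,0,0,0,0,0,0,0.05,0,0,0,0,0,0,0.03,0,0,0,0,0,0,0.01,0,0,0,0,0,0,0.01,0,0,0,0,0,0,0.01,0,0,0,0,0,0,0.01,0,0,0,0,0,0,0.01]' 25; python3 c.py .4805 -.278 .22 63.4
```

```text
clock: 2.85
position: [0.4809, -0.2777, 0.0973]
ee_rot: [2.673, 1.65, -0.0]
force: [-0.4, -1.2, -0.5]
width: 0.288
gripper_force: 0.0
pos [ 0.4809 -0.2777  0.0973] yaw 63.4 clock 2.85 q7 -0.17 F [-0.4 -1.2 -0.5] w 0.288 g 0.0
shift [-0.0005 -0.0002 -0.1227] | after turn, shift [-0.0005 -0.0002 -0.1227] turn -0.001 tilt [-0.     -0.0001]
```

```bash
python3 -m pendant '[0,0,0,0,0,0,0.0,0,0,0,0,0,0,0.0,0,0,0,0,0,0,0.0,0,0,0,0,0,0,0.0]' 25; python3 -m pendant '[0,0,-0.01,0,0,0,0.0,0,0,-0.02,0,0,0,0.0,0,0,-0.04,0,0,0,0.0,0,0,-0.05,0,0,0,0.0]'; python3 c.py .6635 -.1295 .22 63.4; python3 c.py .6635 -.1295 .22 50
```

```text
clock: 3.35
position: [0.4809, -0.2777, 0.0972]
ee_rot: [2.674, 1.65, 0.0]
force: [0.3, 0.3, -0.9]
width: 0.198
gripper_force: 24.9
clock: 3.85
position: [0.4799, -0.2773, 0.2181]
ee_rot: [-2.672, -1.649, 0.002]
force: [1.6, -1.3, -3.0]
width: 0.197
gripper_force: 24.9
pos [ 0.4799 -0.2773  0.2181] yaw 63.4 clock 3.85 q7 -0.13 F [ 1.6 -1.3 -3. ] w 0.197 g 24.9
shift [ 0.2144  0.0978 -0.0022] | after turn, shift [ 0.2143  0.098  -0.0019] turn -0.001 tilt [-0.0021  0.0011]
pos [ 0.4799 -0.2773  0.2181] yaw 63.4 clock 3.85 q7 -0.13 F [ 1.6 -1.3 -3. ] w 0.197 g 24.9
shift [ 0.2144  0.0978 -0.0022] | after turn, shift [ 0.2312  0.0456 -0.0019] turn 0.233 tilt [-0.0021  0.0011]
```

```bash
python3 -m pendant '[0.036,0.0163,0,0,0,0,0.0,0.036,0.0163,0,0,0,0,0.0,0.036,0.0163,0,0,0,0,0.0,0.036,0.0163,0,0,0,0,0.0,0.035,0.0163,0,0,0,0,0.0,0.035,0.0163,0,0,0,0,0.0,0,0,0,0,0,0,0,0,0,0,0,0,0,0]'; python3 c.py .6635 -.1295 .0932 63.4
```

```text
clock: 4.85
position: [0.6636, -0.1307, 0.2171]
ee_rot: [-2.673, -1.65, 0.002]
force: [-0.4, -0.5, -2.9]
width: 0.196
gripper_force: 25.0
pos [ 0.6636 -0.1307  0.2171] yaw 63.3 clock 4.85 q7 -0.46 F [-0.4 -0.5 -2.9] w 0.196 g 25.0
shift [ 0.0012 -0.0005  0.1239] | after turn, shift [ 0.0011 -0.0006  0.1239] turn -0.001 tilt [-0.0013 -0.0005]
```

```bash
python3 -m pendant '[0.001,-0.0005,0.04,0,0,0,0.0,0,0,0.04,0,0,0,0.0,0,0,0.026,0,0,0,0.0,0,0,0.01,0,0,0,0.0,0,0,0.003,0,0,0,0.0,0,0,0.002,0,0,0,0.0,0,0,0.0015,0,0,0,0.0,0,0,0,0,0,0,0,0,0,0,0,0,0,0]'; python3 c.py .6635 -.1295 .0932 63.4
```

```text
clock: 5.98
position: [0.6644, -0.1291, 0.095]
ee_rot: [2.673, 1.65, 0.0]
force: [0.0, -0.4, -3.1]
width: 0.195
gripper_force: 25.0
pos [ 0.6644 -0.1291  0.095 ] yaw 63.4 clock 5.975 q7 -0.50 F [ 0.  -0.4 -3.1] w 0.195 g 25.0
shift [-0.0007 -0.0007  0.0018] | after turn, shift [-0.0007 -0.0007  0.0018] turn -0.001 tilt [ 0.0004 -0.0001]
```

```bash
python3 -m pendant '[0,0,0.001,0,0,0,0.0,0,0,0.0007,0,0,0,0.0,0,0,0,0,0,0,0.0]'; python3 -m pendant '[0,0,0,0,0,0,0.024,0,0,0,0,0,0,0.03,0,0,0,0,0,0,0.04,0,0,0,0,0,0,0.05,0,0,-0.02,0,0,0,0.06,0,0,-0.04,0,0,0,0.0918,0,0,-0.05,0,0,0,0.0918,0,0,-0.05,0,0,0,0.0918,0,0,-0.02,0,0,0,0.0918]'; python3 c.py .6466 .1492 .275 120
```

```text
clock: 6.35
position: [0.6643, -0.1292, 0.0933]
ee_rot: [2.673, 1.65, 0.0]
force: [-1.2, -0.5, -0.2]
width: 0.192
gripper_force: 25.0
clock: 7.48
position: [0.6656, -0.129, 0.2787]
ee_rot: [2.67, 1.648, 0.008]
force: [0.4, 0.2, 0.0]
width: 0.99
gripper_force: 0.0
pos [ 0.6656 -0.129   0.2787] yaw 63.4 clock 7.475 q7 -0.45 F [0.4 0.2 0. ] w 0.990 g 0.0
shift [ 0.2402 -0.1418  0.0034] | after turn, shift [0.2505 0.1227 0.0037] turn -0.989 tilt [ 0.0066 -0.0006]
```

```bash
python3 -m pendant '[0.04,-0.0236,0,0,0,0,0.0918,0.04,-0.0236,0,0,0,0,0.0918,0.04,-0.0236,0,0,0,0,0.0918,0.04,-0.0236,0,0,0,0,0.0918,0.04,-0.0236,0,0,0,0,0.0918,0.04,-0.0236,0,0,0,0,0.0918,0,0,0,0,0,0,0.0918,0,0,0,0,0,0,0.0918]'; python3 c.py .6466 .1492 .132 63.4
python3 - <<'E'
from h import *
t=get_image("top"); cv2.imwrite("pics/t1.png",cv2.resize(t[130:290,165:485],None,fx=2.5,fy=2.5,interpolation=cv2.INTER_CUBIC)[:,:,::-1])
E
```

```text
clock: 8.48
position: [0.6455, 0.1484, 0.2741]
ee_rot: [2.673, 1.649, 0.001]
force: [0.0, -0.0, 0.0]
width: 0.998
gripper_force: 0.0
pos [0.6455 0.1484 0.2741] yaw 63.4 clock 8.475 q7 -0.89 F [ 0. -0.  0.] w 0.998 g 0.0
shift [0.0012 0.0004 0.1421] | after turn, shift [0.0012 0.0006 0.1421] turn -0.001 tilt [ 0.0012 -0.0005]
```

View pics/t1.png

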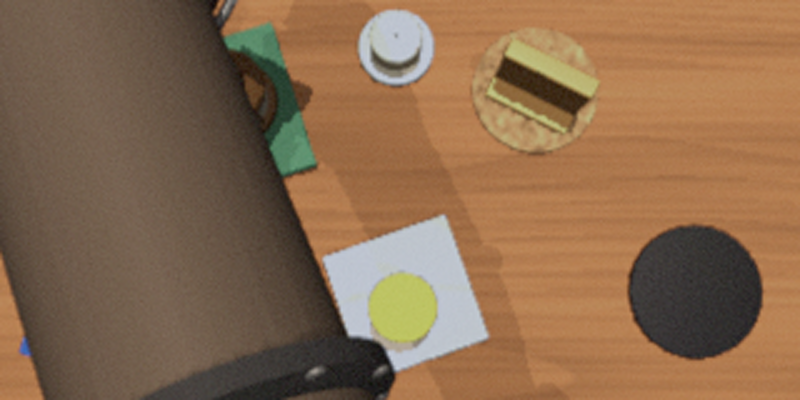

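The frame stands upright on the cork at about (535,90), and the bare slate is centred at (695,291).

```bash
python3 - <<'E'
from h import *
t=get_image("top")
for v in (60,75,90): print(circ(cast("top",blob(t,(405,210,482,285),(0,0,0),(180,255,v)),.010)))
E
python3 -m pendant '[0.001,0.0005,0.04,0,0,0,0.0918,0,0,0.04,0,0,0,0.0918,0,0,0.04,0,0,0,0.0918,0,0,0.015,0,0,0,0.0918,0,0,0.006,0,0,0,0.07,0,0,0,0,0,0,0.05,0,0,0,0,0,0,0.03,0,0,0,0,0,0,0.02,0,0,0,0,0,0,0.0]' 25
python3 -m pendant '[0,0,0,0,0,0,0.0,0,0,0,0,0,0,0.0,0,0,0,0,0,0,0.0]'; python3 c.py .6466 .1492 .132 63.4
```

```text
(array([ 475.2, -274.1]), 60.6)
(array([ 474.3, -274.2]), 61.3)
(array([ 474.6, -274.6]), 61.8)
clock: 9.7
position: [0.6464, 0.1496, 0.1326]
ee_rot: [2.673, 1.65, 0.001]
force: [-0.2, 0.1, 0.3]
width: 0.503
gripper_force: 0.0
clock: 10.07
position: [0.6464, 0.1495, 0.1323]
ee_rot: [2.673, 1.65, 0.001]
force: [-0.5, 0.1, 2.9]
width: 0.428
gripper_force: 25.0
pos [0.6464 0.1495 0.1323] yaw 63.3 clock 10.075 q7 -0.94 F [-0.5  0.1  2.9] w 0.428 g 25.0
shift [-0.0002  0.0003  0.0003] | after turn, shift [-0.0002  0.0003  0.0003] turn -0.001 tilt [0.0004 0.    ]
```

```bash
python3 -m pendant '[0,0,-0.01,0,0,0,0.0,0,0,-0.02,0,0,0,0.0,0,0,-0.04,0,0,0,0.0,0,0,-0.05,0,0,0,0.0,0,0,-0.03,0,0,0,0.0,0,0,-0.01,0,0,0,0.0,0,0,0,0,0,0,0.0]'; python3 c.py .4746 -.2744 .29 63.4
```

```text
clock: 10.95
position: [0.6461, 0.1495, 0.2917]
ee_rot: [2.674, 1.65, -0.001]
force: [-0.0, 0.7, -2.6]
width: 0.432
gripper_force: 25.0
pos [0.6461 0.1495 0.2917] yaw 63.4 clock 10.95 q7 -0.89 F [-0.   0.7 -2.6] w 0.432 g 25.0
shift [-0.4557  0.0368  0.0018] | after turn, shift [-0.4558  0.0365  0.0017] turn -0.001 tilt [-0.0003 -0.0002]
```

```bash
python3 -m pendant '[-0.02,0.0037,0,0,0,0,0,-0.05,0.0037,0,0,0,0,0,-0.056,0.0037,0,0,0,0,0,-0.056,0.0037,0,0,0,0,0,-0.056,0.0037,0,0,0,0,0,-0.056,0.0037,0,0,0,0,0,-0.056,0.0037,0,0,0,0,0,-0.05,0.0037,0,0,0,0,0,-0.035,0.0037,0,0,0,0,0,-0.0207,0.0037,0,0,0,0,0]'; python3 -m pendant '[0,0,0,0,0,0,0,0,0,0,0,0,0,0]';  python3 c.py .4746 -.2744 .1183 63.4
```

```text
clock: 12.2
position: [0.4719, -0.2773, 0.2906]
ee_rot: [-2.676, -1.643, 0.004]
force: [0.8, 1.3, -2.8]
width: 0.434
gripper_force: 25.0
clock: 12.45
position: [0.4745, -0.2736, 0.2912]
ee_rot: [-2.672, -1.649, 0.001]
force: [-0.2, 0.4, -2.2]
width: 0.432
gripper_force: 25.0
pos [ 0.4745 -0.2736  0.2912] yaw 63.4 clock 12.45 q7 -0.09 F [-0.2  0.4 -2.2] w 0.432 g 25.0
shift [-0.0007  0.0007  0.1729] | after turn, shift [-0.0006  0.0005  0.1729] turn -0.001 tilt [-0.0012  0.0011]
```

```bash
python3 -m pendant '[-0.0007,0.0006,0.04,0,0,0,0,0,0,0.05,0,0,0,0,0,0,0.04,0,0,0,0,0,0,0.025,0,0,0,0,0,0,0.01,0,0,0,0,0,0,0.003,0,0,0,0,0,0,0.002,0,0,0,0,0,0,0.0012,0,0,0,0,0,0,0,0,0,0,0,0,0,0,0,0,0,0]'; python3 c.py .4746 -.2744 .1183 63.4
```

```text
clock: 13.7
position: [0.4753, -0.2754, 0.1211]
ee_rot: [2.673, 1.649, 0.0]
force: [0.5, -0.4, -2.1]
width: 0.429
gripper_force: 25.0
pos [ 0.4753 -0.2754  0.1211] yaw 63.3 clock 13.7 q7 -0.13 F [ 0.5 -0.4 -2.1] w 0.429 g 25.0
shift [ 0.0006 -0.001   0.0028] | after turn, shift [ 0.0006 -0.001   0.0028] turn -0.001 tilt [ 0.0005 -0.0003]
```

```bash
python3 -m pendant '[0.0006,-0.001,0.001,0,0,0,0.0,0,0,0.001,0,0,0,0.0,0,0,0.0007,0,0,0,0.0,0,0,0,0,0,0,0]'; python3 c.py .4746 -.2744 .1183 63.4
```

```text
clock: 14.2
position: [0.4745, -0.2743, 0.1182]
ee_rot: [-2.674, -1.65, 0.0]
force: [-0.5, 1.0, 1.9]
width: 0.43
gripper_force: 25.0
pos [ 0.4745 -0.2743  0.1182] yaw 63.4 clock 14.2 q7 -0.13 F [-0.5  1.   1.9] w 0.430 g 25.0
shift [-0.0001  0.0002 -0.0001] | after turn, shift [-0.0001  0.0002 -0.0001] turn -0.001 tilt [-0. -0.]
```

```bash
python3 -m pendant '[0,0,0,0,0,0,0.05,0,0,0,0,0,0,0.06,0,0,0,0,0,0,0.08,0,0,0,0,0,0,0.0918,0,0,-0.02,0,0,0,0.0918,0,0,-0.04,0,0,0,0.0918,0,0,-0.05,0,0,0,0.0918,0,0,-0.02,0,0,0,0.0918,0,0,0,0,0,0,0.0918]'; python3 c.py .4505 .2703 .24 83.4
```

```text
clock: 15.32
position: [0.4754, -0.2746, 0.2497]
ee_rot: [2.671, 1.648, 0.003]
force: [0.4, -0.4, -0.6]
width: 1.0
gripper_force: 0.0
pos [ 0.4754 -0.2746  0.2497] yaw 63.4 clock 15.325 q7 -0.10 F [ 0.4 -0.4 -0.6] w 1.000 g 0.0
shift [ 0.4759 -0.2667  0.0088] | after turn, shift [ 0.5385 -0.0874  0.0097] turn -0.35 tilt [ 0.0031 -0.0016]
```

```bash
python3 -m pendant '[0,0,0,0,0,-0.175,0.0918,0,0,0,0,0,-0.175,0.0918]';python3 -m pendant '[0.0538,-0.0087,0.001,0,0,0,0.0918,0.0538,-0.0087,0.001,0,0,0,0.0918,0.0538,-0.0087,0.001,0,0,0,0.0918,0.0538,-0.0087,0.001,0,0,0,0.0918,0.0538,-0.0087,0.001,0,0,0,0.0918,0.0538,-0.0087,0.001,0,0,0,0.0918,0.0538,-0.0087,0.001,0,0,0,0.0918,0.0538,-0.0087,0.001,0,0,0,0.0918,0.0538,-0.0087,0.001,0,0,0,0.0918,0.0538,-0.0087,0.001,0,0,0,0.0918]';python3 -m pendant '[0,0,0,0,0,0,0.0918,0,0,0,0,0,0,0.0918]'; python3 c.py .4505 .2703 .076 83.4
```

```text
clock: 15.58
position: [0.4739, -0.2739, 0.2466]
ee_rot: [-2.338, -2.096, 0.001]
force: [0.1, 1.0, -0.0]
width: 0.999
gripper_force: 0.0
clock: 16.82
position: [0.4491, 0.2713, 0.2366]
ee_rot: [-2.345, -2.089, 0.003]
force: [2.0, 0.9, -0.8]
width: 1.001
gripper_force: 0.0
clock: 17.08
position: [0.4494, 0.2694, 0.2368]
ee_rot: [-2.345, -2.091, 0.004]
force: [0.7, -0.6, -0.9]
width: 1.0
gripper_force: 0.0
pos [0.4494 0.2694 0.2368] yaw 83.4 clock 17.075 q7 -0.94 F [ 0.7 -0.6 -0.9] w 1.000 g 0.0
shift [0.0013 0.0013 0.1608] | after turn, shift [0.001  0.001  0.1608] turn 0.001 tilt [-0.0019 -0.0015]
```

```bash
python3 -m pendant '[0.001,0.001,0.04,0,0,0,0.0918,0,0,0.05,0,0,0,0.0918,0,0,0.04,0,0,0,0.0918,0,0,0.02,0,0,0,0.0918,0,0,0.0108,0,0,0,0.08,0,0,0,0,0,0,0.05,0,0,0,0,0,0,0.03,0,0,0,0,0,0,0.02,0,0,0,0,0,0,0.0]' 25
python3 -m pendant '[0,0,0,0,0,0,0.0,0,0,0,0,0,0,0.0,0,0,0,0,0,0,0.0]'; python3 c.py .4505 .2703 .076 83.4
python3 - <<'E'
from h import *
a,b=get_image("top"),get_image("side")
f=lambda i,x0,y0,x1,y1:cv2.resize(i[y0:y1,x0:x1],(400,300),interpolation=cv2.INTER_CUBIC)
cv2.imwrite("pics/t2.png",np.vstack([np.hstack([f(a,400,200,500,275),f(b,350,80,450,155)]),np.hstack([f(a,165,215,265,290),f(b,220,290,360,395)])])[:,:,::-1])
E
```

```text
clock: 18.2
position: [0.4512, 0.2712, 0.0779]
ee_rot: [2.345, 2.09, 0.001]
force: [0.1, 0.2, -0.7]
width: 0.505
gripper_force: 0.0
clock: 18.58
position: [0.451, 0.2711, 0.0775]
ee_rot: [2.346, 2.09, 0.0]
force: [-0.3, 0.2, 4.6]
width: 0.391
gripper_force: 24.8
pos [0.451  0.2711 0.0775] yaw 83.4 clock 18.575 q7 -1.08 F [-0.3  0.2  4.6] w 0.391 g 24.8
shift [-0.0008 -0.0004  0.0015] | after turn, shift [-0.0008 -0.0004  0.0015] turn 0.0 tilt [0.0001 0.    ]
```

View pics/t2.png

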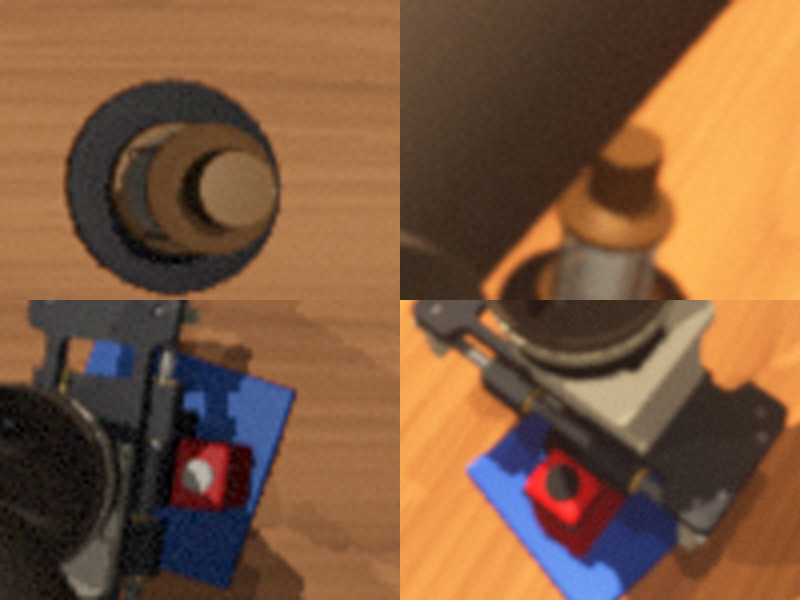

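The lantern stands upright in the middle of the slate. The camera is held across its hump.

```bash
python3 -m pendant '[0,0,-0.01,0,0,0,0.0,0,0,-0.02,0,0,0,0.0,0,0,-0.04,0,0,0,0.0,0,0,-0.04,0,0,0,0.0,0,0,-0.02,0,0,0,0.0,0,0,0,0,0,-0.108,0,0,0,0,0,0,-0.108,0,0,0,0,0,0,-0.108,0,0,0,0,0,0,-0.107,0,0,0,0,0,0,0,0]'; python3 c.py .6304 .152 .2 108.1
```

```text
clock: 19.92
position: [0.4508, 0.2708, 0.2074]
ee_rot: [-1.845, -2.542, 0.001]
force: [-0.4, -0.8, -2.4]
width: 0.39
gripper_force: 24.8
pos [0.4508 0.2708 0.2074] yaw 108.1 clock 19.925 q7 -0.58 F [-0.4 -0.8 -2.4] w 0.390 g 24.8
shift [-0.1686  0.1339  0.0073] | after turn, shift [-0.1687  0.1338  0.0074] turn -0.001 tilt [-0.0005 -0.0001]
```

```bash
python3 -m pendant '[-0.02,0.016,0,0,0,0,0,-0.034,0.027,0,0,0,0,0,-0.04,0.032,0,0,0,0,0,-0.034,0.027,0,0,0,0,0,-0.026,0.02,0,0,0,0,0,-0.0146,0.0118,0,0,0,0,0,0,0,0,0,0,0,0,0,0,0,0,0,0,0]'; python3 c.py .6304 .152 .0915 108.1
```

```text
clock: 20.92
position: [0.6292, 0.154, 0.2074]
ee_rot: [-1.842, -2.544, -0.0]
force: [0.2, 0.5, -3.1]
width: 0.387
gripper_force: 24.8
pos [0.6292 0.154  0.2074] yaw 108.2 clock 20.925 q7 -0.26 F [ 0.2  0.5 -3.1] w 0.387 g 24.8
shift [-0.0024  0.0006  0.1159] | after turn, shift [-0.0023  0.0005  0.1159] turn 0.002 tilt [-0.0009  0.0008]
```

```bash
python3 -m pendant '[-0.002,0.0005,0.04,0,0,0,0,0,0,0.04,0,0,0,0,0,0,0.02,0,0,0,0,0,0,0.01,0,0,0,0,0,0,0.002,0,0,0,0,0,0,0,0,0,0,0,0,0,0,0,0,0,0]'; python3 c.py .6304 .152 .0915 108.1
```

```text
clock: 21.8
position: [0.6323, 0.1509, 0.0964]
ee_rot: [1.844, 2.542, 0.002]
force: [0.2, -0.7, -2.2]
width: 0.393
gripper_force: 24.8
pos [0.6323 0.1509 0.0964] yaw 108.1 clock 21.8 q7 -0.31 F [ 0.2 -0.7 -2.2] w 0.393 g 24.8
shift [ 0.0017 -0.0014  0.0049] | after turn, shift [ 0.0017 -0.0014  0.0049] turn -0.0 tilt [0.0017 0.0005]
```

```bash
python3 -m pendant '[0.0012,-0.0012,0.002,0,0,0,0,0,0,0.0015,0,0,0,0,0,0,0.001,0,0,0,0,0,0,0.0005,0,0,0,0,0,0,0,0,0,0,0,0,0,0,0,0,0,0]'; python3 c.py .6304 .152 .0915 108.1
```

```text
clock: 22.55
position: [0.6301, 0.1515, 0.0915]
ee_rot: [1.844, 2.543, 0.0]
force: [-5.0, -2.4, 9.7]
width: 0.392
gripper_force: 24.9
pos [0.6301 0.1515 0.0915] yaw 108.1 clock 22.55 q7 -0.32 F [-5.  -2.4  9.7] w 0.392 g 24.9
shift [0.0004 0.0005 0.    ] | after turn, shift [0.0004 0.0005 0.    ] turn 0.0 tilt [ 0.0004 -0.0003]
```

```bash
python3 -m pendant '[0,0,-0.0005,0,0,0,0,0,0,0,0,0,0,0.045,0,0,0,0,0,0,0.06,0,0,0,0,0,0,0.08,0,0,0,0,0,0,0.0918,0,0,-0.02,0,0,0,0.0918,0,0,-0.04,0,0,0,0.0918,0,0,-0.05,0,0,0,0.0918,0,0,-0.02,0,0,0,0.0918,0,0,0,0,0,0,0.0918]'; python3 c.py .461 -.003 .2 108.1
```

```text
clock: 23.8
position: [0.6312, 0.1521, 0.2242]
ee_rot: [1.843, 2.541, 0.006]
force: [-0.3, 0.9, -0.7]
width: 1.001
gripper_force: 0.0
pos [0.6312 0.1521 0.2242] yaw 108.1 clock 23.8 q7 -0.25 F [-0.3  0.9 -0.7] w 1.001 g 0.0
shift [-0.0945 -0.21    0.0232] | after turn, shift [-0.0945 -0.2099  0.0242] turn 0.0 tilt [0.0047 0.0014]
```

```bash
python3 -m pendant '[-0.0189,-0.042,0.004,0,0,0,0.0918,-0.0189,-0.042,0.004,0,0,0,0.0918,-0.0189,-0.042,0.004,0,0,0,0.0918,-0.0189,-0.042,0.004,0,0,0,0.0918,-0.0189,-0.042,0.004,0,0,0,0.0918,0,0,0,0,0,0,0.0918,0,0,0,0,0,0,0.0918]'; python3 c.py .461 -.003 .104 108.1
python3 - <<'E'
from h import *
a,b=get_image("top"),get_image("side")
f=lambda i,x0,y0,x1,y1:cv2.resize(i[y0:y1,x0:x1],(400,300),interpolation=cv2.INTER_CUBIC)
cv2.imwrite("pics/t3.png",np.vstack([np.hstack([f(a,210,130,310,205),f(b,190,200,310,290)]),np.hstack([f(a,290,200,390,275),f(b,310,185,410,260)])])[:,:,::-1])
t=a
B=dict(book=((225,135,295,215),(60,60,30),(90,255,255),.024,rect),tile=((165,215,245,295),(105,120,60),(130,255,255),.010,rect))
for k,(x,lo,hi,z,g) in B.items():print(k,g(cast("top",blob(t,x,lo,hi),z)))
h=cv2.cvtColor(t,cv2.COLOR_RGB2HSV)
m=cv2.inRange(h,(0,150,60),(8,255,255))|cv2.inRange(h,(170,150,60),(180,255,255)); m[:130]=0;m[210:]=0;m[:,:220]=0;m[:,300:]=0
p=np.argwhere(m)[:,::-1]; print("red",rect(cast("top",p,.092)))
E
```

```text
clock: 24.68
position: [0.4601, -0.0035, 0.2009]
ee_rot: [1.845, 2.543, 0.001]
force: [0.1, 1.0, 0.2]
width: 0.998
gripper_force: 0.0
pos [ 0.4601 -0.0035  0.2009] yaw 108.1 clock 24.675 q7 0.02 F [0.1 1.  0.2] w 0.998 g 0.0
shift [0.0002 0.0009 0.0969] | after turn, shift [0.0002 0.001  0.0969] turn -0.0 tilt [0.0004 0.0002]
book (array([638. , 151.7]), array([139.5, 112.5]), 18.1)
tile (array([454.6, 272.7]), array([118.2, 116.4]), 72.0)
red (array([627.4, 150. ]), array([ 36.1, 100.8]), 18.9)
```

View pics/t3.png

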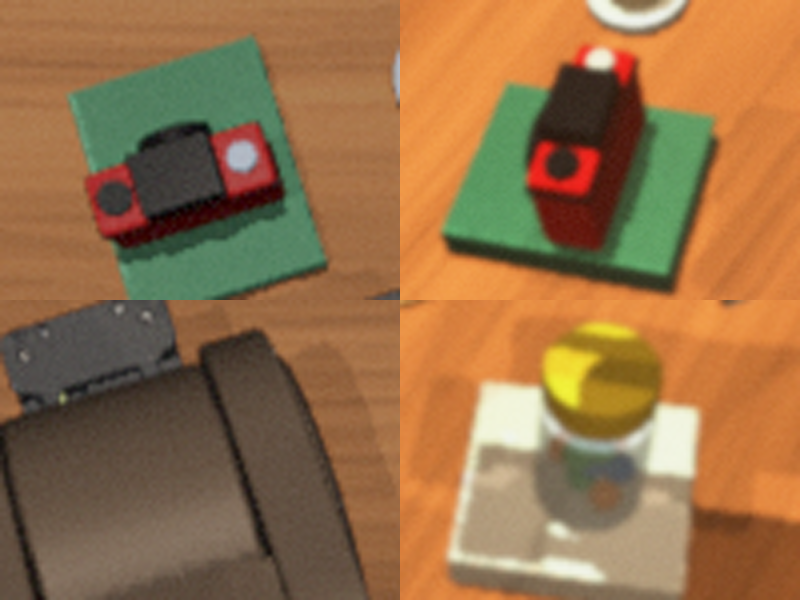

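The camera stands squarely on the book. The jar is below the gripper on the marble.

```bash
python3 -m pendant '[0,0.001,0.03,0,0,0,0.0918,0,0,0.03,0,0,0,0.0918,0,0,0.024,0,0,0,0.0918,0,0,0.01,0,0,0,0.0918,0,0,0.003,0,0,0,0.0918,0,0,0,0,0,0,0.07,0,0,0,0,0,0,0.06,0,0,0,0,0,0,0.04,0,0,0,0,0,0,0.0,0,0,0,0,0,0,0.0]' 25
python3 -m pendant '[0,0,0,0,0,0,0.0,0,0,0,0,0,0,0.0]'; python3 c.py .461 -.003 .104 108.1
```

```text
clock: 26.02
position: [0.4612, -0.0034, 0.1042]
ee_rot: [1.844, 2.543, 0.001]
force: [0.1, 0.5, 3.5]
width: 0.626
gripper_force: 25.0
clock: 26.28
position: [0.4611, -0.0034, 0.1041]
ee_rot: [1.844, 2.543, 0.0]
force: [0.7, -0.4, 5.6]
width: 0.626
gripper_force: 25.0
pos [ 0.4611 -0.0034  0.1041] yaw 108.1 clock 26.275 q7 -0.10 F [ 0.7 -0.4  5.6] w 0.626 g 25.0
shift [ 0.0004 -0.      0.0001] | after turn, shift [ 0.0004 -0.      0.0001] turn -0.0 tilt [ 0.0007 -0.0001]
```

```bash
python3 -m pendant '[0,0,-0.01,0,0,0,0.0,0,0,-0.02,0,0,0,0.0,0,0,-0.03,0,0,0,0.0,0,0,-0.03,0,0,0,0.0,0,0,-0.01,0,0,0,0.0,0,0,0,0,0,0,0.0]'; python3 c.py .455 .2735 .2 108.1
```

```text
clock: 27.02
position: [0.4608, -0.0036, 0.2038]
ee_rot: [1.844, 2.543, 0.0]
force: [0.2, 0.0, -2.4]
width: 0.624
gripper_force: 25.0
pos [ 0.4608 -0.0036  0.2038] yaw 108.1 clock 27.025 q7 0.02 F [ 0.2  0.  -2.4] w 0.624 g 25.0
shift [0.2652 0.0805 0.0037] | after turn, shift [0.2651 0.0806 0.0038] turn -0.0 tilt [ 0.0004 -0.0003]
```

```bash
python3 -m pendant '[0.02,0.006,0,0,0,0,0,0.04,0.012,0,0,0,0,0,0.05,0.015,0,0,0,0,0,0.05,0.015,0,0,0,0,0,0.045,0.014,0,0,0,0,0,0.035,0.011,0,0,0,0,0,0.025,0.0075,0,0,0,0,0,0,0,0,0,0,0,0,0,0,0,0,0,0,0]'; python3 c.py .455 .2735 .0901 108.1
```

```text
clock: 28.15
position: [0.4546, 0.2724, 0.2025]
ee_rot: [-1.844, -2.543, 0.004]
force: [-0.1, -0.4, -2.5]
width: 0.626
gripper_force: 25.0
pos [0.4546 0.2724 0.2025] yaw 108.1 clock 28.15 q7 -0.60 F [-0.1 -0.4 -2.5] w 0.626 g 25.0
shift [0.0011 0.001  0.1124] | after turn, shift [0.0009 0.0007 0.1124] turn -0.0 tilt [-0.0019 -0.0018]
```

```bash
python3 -m pendant '[0.001,0,0.04,0,0,0,0,0,0,0.04,0,0,0,0,0,0,0.018,0,0,0,0,0,0,0.008,0,0,0,0,0,0,0.002,0,0,0,0,0,0,0,0,0,0,0,0,0,0,0,0,0,0]'; python3 c.py .455 .2735 .0901 108.1
```

```text
clock: 29.02
position: [0.4552, 0.2748, 0.0967]
ee_rot: [1.844, 2.543, 0.002]
force: [-0.1, 0.3, -2.7]
width: 0.629
gripper_force: 25.0
pos [0.4552 0.2748 0.0967] yaw 108.1 clock 29.025 q7 -0.71 F [-0.1  0.3 -2.7] w 0.629 g 25.0
shift [-0.0012 -0.0006  0.0066] | after turn, shift [-0.0012 -0.0006  0.0066] turn -0.0 tilt [0.0014 0.0007]
```

```bash
python3 -m pendant '[-0.001,-0.0005,0.002,0,0,0,0,0,0,0.002,0,0,0,0,0,0,0.001,0,0,0,0,0,0,0.001,0,0,0,0,0,0,0,0,0,0,0,0,0,0,0,0,0,0]'; python3 c.py .455 .2735 .0901 108.1
```

```text
clock: 29.78
position: [0.4545, 0.2734, 0.0901]
ee_rot: [1.844, 2.543, 0.0]
force: [-0.5, -1.3, 5.6]
width: 0.63
gripper_force: 25.0
pos [0.4545 0.2734 0.0901] yaw 108.1 clock 29.775 q7 -0.71 F [-0.5 -1.3  5.6] w 0.630 g 25.0
shift [-0.0001  0.0005  0.    ] | after turn, shift [-0.0001  0.0005  0.    ] turn 0.0 tilt [ 0.0002 -0.0001]
```

```bash
python3 -m pendant '[0,0,0,0,0,0,0.065,0,0,0,0,0,0,0.075,0,0,0,0,0,0,0.0918,0,0,0,0,0,0,0.0918,0,0,-0.015,0,0,0,0.0918,0,0,-0.04,0,0,0,0.0918,0,0,-0.05,0,0,0,0.0918,0,0,-0.05,0,0,0,0.0918,0,0,-0.01,0,0,0,0.0918,0,0,0,0,0,0,0.0918]'; python3 c.py .6643 -.1292 .2 63.4
```

```text
clock: 31.02
position: [0.4547, 0.2734, 0.2557]
ee_rot: [1.844, 2.542, 0.002]
force: [0.3, 0.5, -0.4]
width: 1.004
gripper_force: 0.0
pos [0.4547 0.2734 0.2557] yaw 108.1 clock 31.025 q7 -0.56 F [ 0.3  0.5 -0.4] w 1.004 g 0.0
shift [-0.4478  0.0741  0.0558] | after turn, shift [-0.2662  0.3677  0.0557] turn 0.78 tilt [0.0016 0.0006]
```

```bash
python3 -m pendant '[0,0,0,0,0,0.156,0.0918,0,0,0,0,0,0.156,0.0918,0,0,0,0,0,0.156,0.0918,0,0,0,0,0,0.156,0.0918,0,0,0,0,0,0.156,0.0918]';python3 -m pendant '[-0.0333,0.046,0.007,0,0,0,0.0918,-0.0333,0.046,0.007,0,0,0,0.0918,-0.0333,0.046,0.007,0,0,0,0.0918,-0.0333,0.046,0.007,0,0,0,0.0918,-0.0333,0.046,0.007,0,0,0,0.0918,-0.0333,0.046,0.007,0,0,0,0.0918,-0.0333,0.046,0.007,0,0,0,0.0918,-0.0333,0.046,0.007,0,0,0,0.0918,0,0,0,0,0,0,0.0918,0,0,0,0,0,0,0.0918]'; python3 c.py .6643 -.1292 .0933 63.4
python3 - <<'E'
from h import *
a,b=get_image("top"),get_image("side")
f=lambda i,x0,y0,x1,y1:cv2.resize(i[y0:y1,x0:x1],(400,300),interpolation=cv2.INTER_CUBIC)
cv2.imwrite("pics/t4.png",np.vstack([np.hstack([f(a,160,215,260,290),f(b,230,310,350,400)]),np.hstack([f(a,340,120,440,195),f(b,270,120,370,195)])])[:,:,::-1])
print("marble",rect(cast("top",blob(a,(290,210,365,285),(0,0,120),(180,80,255)),.024)),rect(cast("side",blob(b,(320,200,390,265),(0,0,120),(180,80,255)),.024)))
print("lid",circ(cast("top",blob(a,(170,220,245,290),(20,100,100),(35,255,255)),.110)))
E
```

```text
clock: 31.65
position: [0.4538, 0.2726, 0.2531]
ee_rot: [2.677, 1.644, -0.005]
force: [0.3, 0.6, -0.1]
width: 1.004
gripper_force: 0.0
clock: 32.9
position: [0.6634, -0.129, 0.197]
ee_rot: [-2.671, -1.65, 0.003]
force: [-1.0, 1.7, -0.6]
width: 0.999
gripper_force: 0.0
pos [ 0.6634 -0.129   0.197 ] yaw 63.4 clock 32.9 q7 -0.52 F [-1.   1.7 -0.6] w 0.999 g 0.0
shift [0.0002 0.0013 0.1037] | after turn, shift [0.0002 0.0009 0.1037] turn 0.0 tilt [-0.003   0.0011]
marble (array([468.4,  -6.3]), array([121.2, 121.9]), 19.6) (array([467.1,  -2.4]), array([121.1, 130.2]), 19.8)
lid (array([454.6, 271.1]), 29.0)
```

View pics/t4.png

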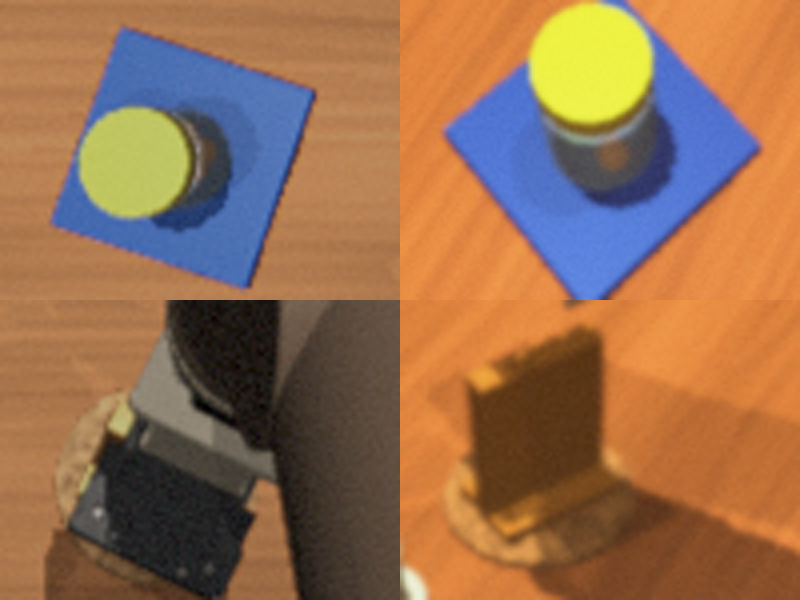

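The jar is upright in the middle of the tile, and the frame is still upright on the cork with the gripper above it.

```bash
python3 -m pendant '[0,0.001,0.03,0,0,0,0.0918,0,0,0.035,0,0,0,0.0918,0,0,0.025,0,0,0,0.0918,0,0,0.0135,0,0,0,0.0918,0,0,0,0,0,0,0.06,0,0,0,0,0,0,0.05,0,0,0,0,0,0,0.04,0,0,0,0,0,0,0.03,0,0,0,0,0,0,0.0,0,0,0,0,0,0,0.0]' 25
python3 -m pendant '[0,0,0,0,0,0,0.0,0,0,0,0,0,0,0.0,0,0,0,0,0,0,0.0,0,0,0,0,0,0,0.0]'; python3 c.py .6643 -.1292 .0933 63.4
```

```text
clock: 34.25
position: [0.6653, -0.1301, 0.0954]
ee_rot: [2.673, 1.651, 0.0]
force: [0.0, 0.2, -0.8]
width: 0.395
gripper_force: 0.0
clock: 34.75
position: [0.6651, -0.13, 0.0951]
ee_rot: [-2.672, -1.651, 0.001]
force: [-0.8, 1.0, -2.1]
width: 0.194
gripper_force: 25.0
pos [ 0.6651 -0.13    0.0951] yaw 63.4 clock 34.75 q7 -0.56 F [-0.8  1.  -2.1] w 0.194 g 25.0
shift [ 0.0003 -0.001   0.0018] | after turn, shift [ 0.0003 -0.001   0.0018] turn 0.0 tilt [-0.0005  0.0001]
```

```bash
python3 -m pendant '[0,0,-0.01,0,0,0,0.0,0,0,-0.03,0,0,0,0.0,0,0,-0.04,0,0,0,0.0,0,0,-0.03,0,0,0,0.0,0,0,0,0,0,-0.16,0.0,0,0,0,0,0,-0.162,0.0,0,0,0,0,0,-0.162,0.0,0,0,0,0,0,-0.162,0.0,0,0,0,0,0,-0.162,0.0,0,0,0,0,0,0,0.0]'; python3 c.py .468 -.0045 .2 109.7
```

```text
clock: 36.0
position: [0.6652, -0.1303, 0.2056]
ee_rot: [-1.81, -2.568, -0.0]
force: [0.1, 0.2, -3.0]
width: 0.194
gripper_force: 25.0
pos [ 0.6652 -0.1303  0.2056] yaw 109.6 clock 36.0 q7 0.20 F [ 0.1  0.2 -3. ] w 0.194 g 25.0
shift [ 0.1848 -0.1434  0.0056] | after turn, shift [ 0.1849 -0.1432  0.0056] turn -0.001 tilt [0.     0.0001]
```

```bash
python3 -m pendant '[0.02,-0.016,0,0,0,0,0,0.035,-0.027,0,0,0,0,0,0.045,-0.035,0,0,0,0,0,0.04,-0.031,0,0,0,0,0,0.03,-0.023,0,0,0,0,0,0.0148,-0.0114,0,0,0,0,0,0,0,0,0,0,0,0,0,0,0,0,0,0,0]'; python3 c.py .468 -.0045 .1131 109.7
```

```text
clock: 37.0
position: [0.4693, -0.0052, 0.2056]
ee_rot: [1.811, 2.566, 0.001]
force: [0.4, -0.2, -3.4]
width: 0.193
gripper_force: 25.0
pos [ 0.4693 -0.0052  0.2056] yaw 109.6 clock 37.0 q7 0.02 F [ 0.4 -0.2 -3.4] w 0.193 g 25.0
shift [ 0.0011 -0.0011  0.0925] | after turn, shift [ 0.0011 -0.0009  0.0925] turn -0.002 tilt [ 0.0013 -0.0001]
```

```bash
python3 -m pendant '[0.001,-0.001,0.03,0,0,0,0,0,0,0.03,0,0,0,0,0,0,0.018,0,0,0,0,0,0,0.008,0,0,0,0,0,0,0.002,0,0,0,0,0,0,0,0,0,0,0,0,0,0,0,0,0,0]'; python3 c.py .468 -.0045 .1131 109.7
```

```text
clock: 37.88
position: [0.4672, -0.0038, 0.118]
ee_rot: [1.808, 2.568, 0.001]
force: [0.3, -0.0, -3.5]
width: 0.19
gripper_force: 25.0
pos [ 0.4672 -0.0038  0.118 ] yaw 109.7 clock 37.875 q7 -0.09 F [ 0.3 -0.  -3.5] w 0.190 g 25.0
shift [-0.0009  0.0005  0.0049] | after turn, shift [-0.0009  0.0005  0.0049] turn -0.0 tilt [ 0.0013 -0.0001]
```

```bash
python3 -m pendant '[-0.0005,0,0.002,0,0,0,0,0,0,0.0015,0,0,0,0,0,0,0.001,0,0,0,0,0,0,0,0,0,0,0,0,0,0,0,0,0,0]'; python3 c.py .468 -.0045 .1131 109.7
```

```text
clock: 38.5
position: [0.4668, -0.0043, 0.113]
ee_rot: [1.809, 2.569, -0.0]
force: [-1.4, -0.4, 2.0]
width: 0.193
gripper_force: 25.0
pos [ 0.4668 -0.0043  0.113 ] yaw 109.7 clock 38.5 q7 -0.10 F [-1.4 -0.4  2. ] w 0.193 g 25.0
shift [-0.0005  0.001  -0.0001] | after turn, shift [-0.0005  0.001  -0.0001] turn 0.0 tilt [ 0.0001 -0.0002]
```

Contact made. Next I release, rise, move clear and take a final check.

```bash
python3 -m pendant '[0,0,0,0,0,0,0.026,0,0,0,0,0,0,0.035,0,0,0,0,0,0,0.05,0,0,0,0,0,0,0.07,0,0,-0.02,0,0,0,0.0918,0,0,-0.04,0,0,0,0.0918,0,0,-0.05,0,0,0,0.0918,0,0,-0.05,0,0,0,0.0918,0,0,-0.03,0,0,0,0.0918,0,0,0,0,0,0,0.0918]'; python3 c.py .38 -.45 .28 109.7
```

```text
clock: 39.75
position: [0.468, -0.004, 0.305]
ee_rot: [1.807, 2.565, 0.003]
force: [-0.2, -0.5, -1.1]
width: 0.999
gripper_force: 0.0
pos [ 0.468 -0.004  0.305] yaw 109.7 clock 39.75 q7 0.11 F [-0.2 -0.5 -1.1] w 0.999 g 0.0
shift [-0.3902 -0.2333  0.0248] | after turn, shift [-0.3902 -0.2332  0.025 ] turn -0.0 tilt [ 0.0045 -0.0005]
```

```bash
python3 -m pendant '[-0.0488,-0.0292,0,0,0,0,0.0918,-0.0488,-0.0292,0,0,0,0,0.0918,-0.0488,-0.0292,0,0,0,0,0.0918,-0.0488,-0.0292,0,0,0,0,0.0918,-0.0488,-0.0292,0,0,0,0,0.0918,-0.0488,-0.0292,0,0,0,0,0.0918,-0.0488,-0.0292,0,0,0,0,0.0918,-0.0488,-0.0292,0,0,0,0,0.0918,0,0,0,0,0,0,0.0918]'
python3 - <<'E'
from h import *
a,b=get_image("top"),get_image("side")
f=lambda i,x0,y0,x1,y1:cv2.resize(i[y0:y1,x0:x1],(400,300),interpolation=cv2.INTER_CUBIC)
cv2.imwrite("pics/t5.png",np.vstack([cv2.resize(a[135:295,165:485],(800,400),interpolation=cv2.INTER_CUBIC),cv2.resize(b[75:395,150:450],(188,200)).repeat(1,1) if 0 else np.hstack([f(b,190,200,390,350)[:200],f(b,310,60,460,172)[100:]])])[:,:,::-1])
print("marble",rect(cast("top",blob(a,(290,210,365,285),(0,0,120),(180,80,255)),.024)))
print("lid",circ(cast("top",blob(a,(170,220,245,290),(20,100,100),(35,255,255)),.110)))
print("frame",rect(cast("top",blob(a,(295,215,360,280),(18,90,150),(35,255,255)),.134)))
print("dish",circ(cast("top",blob(a,(300,130,345,170),(0,0,110),(180,70,255)),.01)))
print("slate",circ(cast("top",blob(a,(405,210,482,285),(0,0,0),(180,255,75)),.010)))
for v in(100,115):print("chim",circ(cast("top",blob(a,(448,225,482,265),(0,50,v),(20,140,255)),.140)))
E
```

```text
clock: 40.88
position: [0.3753, -0.455, 0.3002]
ee_rot: [-1.816, -2.56, 0.002]
force: [0.2, 0.3, -0.6]
width: 1.001
gripper_force: 0.0
marble (array([468.4,  -6.4]), array([121.2, 121.4]), 19.6)
lid (array([454.8, 271.7]), 28.5)
frame (array([474.1,  -1.3]), array([32.6, 81.8]), 19.6)
dish (array([703.,   3.]), 36.7)
slate (array([ 474.5, -274.5]), 61.7)
chim (array([ 474.4, -273.5]), 18.8)
chim (array([ 474.3, -273.5]), 18.4)
```

View pics/t5.png

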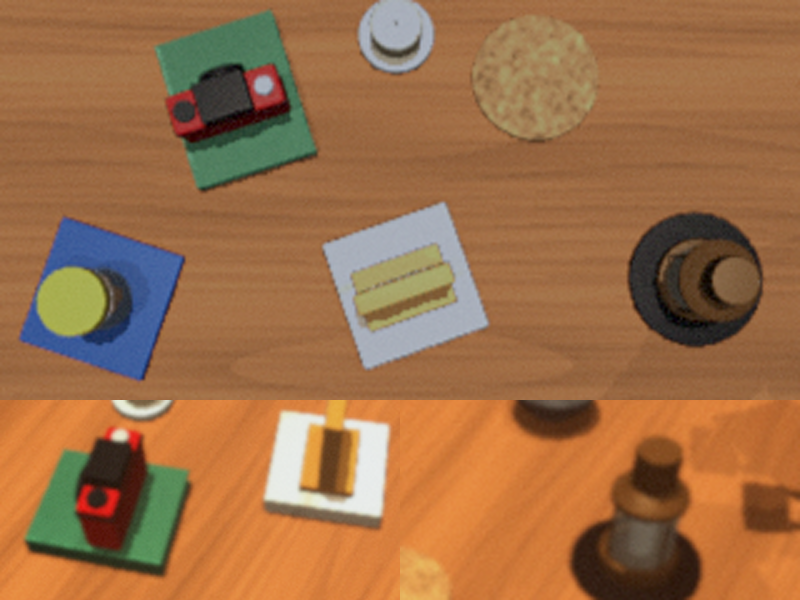

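The camera is on the book (230,95), the jar on the tile, the frame centred on the marble (405,286) and the lantern on the slate. The cork at (535,78) is empty and the candle has not moved.

```bash
python3 -m pendant '[0,0,0,0,0,0,0.0918,0,0,0,0,0,0,0.0918]'; python3 -c "
from cell import sign_off; print(sign_off())"
```

```text
clock: 41.22
position: [0.3792, -0.4493, 0.303]
ee_rot: [1.806, 2.571, 0.0]
force: [-0.3, -0.2, 0.5]
width: 1.001
gripper_force: 0.0
the job is handed in; nothing more can be done
None
```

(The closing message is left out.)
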